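# Lock the bayonet lid onto the coffee grinder

### The arm

A 7-joint arm with a two-finger parallel gripper is mounted at the origin on the work surface; the furniture and walls round the work are solid. World frame = base frame: x ahead of the robot, y to its left, z up, the work surface at z = 0. Lengths are in m, angles in rad, forces in N, time in s.
With the tool pointing down it reaches from about 0.4 to 0.9 m from the base axis. Payload 5.6 kg.
Tool frame: the origin (TCP) lies midway between the tips of the shut fingers; the grasp point (between the pads) lies 19 mm behind it; z points along the fingers, y is the line along which they close (so a half turn about z gives the same grasp; the last joint's range is limited). The gripper opens to 92 mm and grips with 3 to 60 N. Pads are 20 mm wide; open, the fingers measure 128 mm over their backs; the gripper's body (75 mm by 189 mm) begins 69 mm behind the grasp point.
Start: joints at [-1.383, 0.468, -0.012, 1.603, 0.006, 1.071, -0.056], TCP at [0.149, 0.633, 0.215] pointing down, gripper open.
Joint ranges: [-2.53, 2.53], [-0.31, 2.02], [-1.57, 1.55], [0.28, 2.44], [-1.29, 4.43], [0.15, 1.84], [-2.92, 2.92]. Speed limits (rad/s): [2.57, 2.57, 3.14, 3.14, 3.14, 3.14, 3.14].

### API

Orientations are given as a unit quaternion [w, x, y, z].
In Python, from rig import env, optics, order gives the robot as it stands.
- The arm moves only by the shell command python3 -m inch 'ROWS'. ROWS is JSON, a list of rows, each a list of 7 numbers: the turn, a rotation vector about the tool's x, y, z normalised to -1 to 1, where 1 is 90 degrees, then the shift along the tool's x, y, z normalised to -1 to 1, where 1 is 100 cm, then the closure, from -1 (fully open) to 1 (shut). A call has 1 to 20 rows; each row shifts and turns the commanded pose from where the row before left it, along the tool's axes as they then stand; what a row does not reach is not made up. A row lasts 1/8 s, in which the tool goes at most 62.5 mm and 10.7 degrees, less where a joint would pass 70% of its speed; a pose out of reach is approached as far as the arm can. A call with a number of a shift or a turn outside -1 to 1 is refused whole. A call with a gripper value outside its range is refused whole. The fingers move at their own pace and stop on an object; the grip force is fixed at half the most. Time passes only in rows, so rows that do not move let the fingers close. It gives the time, the measured TCP pose, the force, the opening and the grip force at its end, in the units of the state.
- env.get_state(): the state, without advancing time (a new reading comes with each control period).
- optics.camera(name): name is "scene" or "top" or "wrist"; returns a dict with "image" (384x512x3 uint8, blue, green, red), "depth" (384x512 float32, m along the optical axis (not along the pixel's ray), 0 where there is no reading), "K" (3x3 intrinsics, pixels), "dist_coeffs" ([k1, k2, p1, p2, k3] as OpenCV has them; the pictures are not rectified), "position" and "orientation" of the camera in the world; the wrist camera has in their place "T_tool_cam" (4x4, takes a point from camera to tool coordinates, whose origin is the TCP and whose axes are the flange's). Camera axes: x right, y down, z forward; pixel columns grow to the right and rows downward; lengths in m; the calibration is good to about 2 mm. A picture is of the moment at which its call begins: read the wrist's pose just before it.
- order.hand_in(): hands the job in; it is judged then, once.
The state is a dict: "clock": time; "joint_pos": joint angles; "joint_vel": joint speeds; "joint_torque": joint torques, N m; "tcp_pos": TCP position; "tool_rot": TCP orientation; "ft_force": force on the tool from outside, world axes, zero at the start; "torque": the same for the moment, N m; "width": finger opening in m; "gripper_force": force on a finger pad.
Only numpy, scipy, OpenCV 4.12 (cv2) and the standard library are available. Lean on these libraries where they do the work, as an engineer would, in place of code of your own. Each camera call takes 0.05 s, during which the arm holds its last target. There are 200 camera calls.

### The job

Close the coffee grinder with its own lid, the one with two lugs at its rim and an orange handle: line the lugs up with the two slots in the grinder's collar (green dots), push the lid in until it sits fully down, then twist it clockwise (seen from above) to the stop, so that the handle points at the red dots, and let go. Leave the plain lid with the blue handle where it lies.

Things in the scene. Friction and masses are not known exactly. Their poses are not given: they have to be found in the camera images.
- lug_lid_grip (a point): Grinder's lid, loose, upright, about 150 g: white disc 66 mm across, 18 high; orange bar handle on it, 60 long (x), 14 thick (y), from 18 to 66 mm above the underside; two orange lugs low on the rim in line with the handle (+x, -x): tips 51 mm off the axis, 16 wide, 1 to 10 mm above the underside. Same after half a turn. Point: middle of the handle, on the axis, 42 mm above the underside. z up.
- grinder_slots (a point): Fixed coffee grinder, white drum 140 mm across, 80 high, grey collar on top. Point: centre of its opening, level with the collar's top. x through the two slots (green dots), z up. Opening 80 mm across; slots 40 wide, reaching 58 mm off the axis, so lugs may be 12 degrees off. The lid rests on a ledge 20 mm below the point (its handle middle is then 22 mm above the point).
- grinder_lock (a point): Same point as grinder_slots, turned 60 degrees clockwise seen from above (negative about z): its x, towards the red dots on the collar, is where handle and lugs point when the lid is at the stop. The lugs turn freely in a channel 13 mm high under the collar's 7 mm thick flange, from the slots clockwise to this solid stop; the other way is blocked.
- plain_lid_grip (a point): Bystander, to be left alone: a loose plain round white lid of the same disc and handle sizes without lugs, with a blue handle. This point is the middle of its handle, 42 mm above its underside; x along the handle.
There are look-alikes about, which are no part of the job. What is shaped like the part that bears lug_lid_grip but yellow is not meant.

How it is judged:
By the outcome, as a careful person would: the job done as asked, in the order asked, and still so for the second after the job is handed in, with the robot touching nothing.
It also fails if it takes over 45 s, if anything falls off the work surface, if the arm or the gripper's body presses on something with over 40 N, if the wrist force passes 120 N, or if a joint passes its speed limit or range.

## Working session

There is one attempt and no reset: what is moved stays moved. The work goes in short steps, Python scripts to look and compute and a shell command to move; the robot and the scene stay as the last step left them, time stands still between calls to the robot, and variables do not carry over. Pictures are saved under pics/ and viewed, at most 10 in all, crops included, and the job is handed in when it is done.

```bash
ls; mkdir -p pics; cat > h.py <<'E'
import numpy as np, cv2
from scipy.spatial.transform import Rotation as R
from rig import env, optics, order
def rot(q): return R.from_quat([q[1],q[2],q[3],q[0]]).as_matrix()
def cam(name):
    s=env.get_state(); c=optics.camera(name)
    if name=="wrist":
        T=np.eye(4);T[:3,:3]=rot(s["tool_rot"]);T[:3,3]=s["tcp_pos"]
        T=T@np.array(c["T_tool_cam"])
        c["Rw"],c["p"]=T[:3,:3],T[:3,3]
    else: c["Rw"],c["p"]=rot(c["orientation"]),np.array(c["position"])
    return c
def plane(c,uv,z):
    uv=np.array(uv,float).reshape(-1,1,2)
    n=cv2.undistortPoints(uv,np.array(c["K"]),np.array(c["dist_coeffs"])).reshape(-1,2)
    d=np.c_[n,np.ones(len(n))]@c["Rw"].T
    return c["p"]+d*((z-c["p"][2])/d[:,2])[:,None]
def points(c):
    h,w=c["depth"].shape
    u,v=np.meshgrid(np.arange(w),np.arange(h))
    n=cv2.undistortPoints(np.stack([u,v],-1).reshape(-1,1,2).astype(float),np.array(c["K"]),np.array(c["dist_coeffs"])).reshape(-1,2)
    P=np.c_[n,np.ones(len(n))]*c["depth"].reshape(-1,1)
    return (P@c["Rw"].T+c["p"]).reshape(h,w,3)
E
python3 - <<'E'
from h import *
a=cam("top");b=cam("scene")
np.savez("top0.npz",**{k:np.array(v) for k,v in a.items()});np.savez("scene0.npz",**{k:np.array(v) for k,v in b.items()})
cv2.imwrite("pics/top0.png",a["image"]);cv2.imwrite("pics/scene0.png",b["image"])
print(a["p"],b["p"],env.get_state())
hsv=cv2.cvtColor(a["image"],cv2.COLOR_BGR2HSV);P=points(a)
for n,lo,hi in [("orange",5,20),("yellow",21,35),("green",40,85),("blue",95,130),("red",0,4),("red2",172,180)]:
    m=cv2.inRange(hsv,(lo,110,70),(hi,255,255))
    k,l,st,ce=cv2.connectedComponentsWithStats(m)
    for i in range(1,k):
        if st[i,4]>6:
            q=P[l==i];q=q[a["depth"][l==i]>0]
            print(n,ce[i].round(1),st[i],np.median(q,0).round(3) if len(q) else "")
E
```

```text
pics
[ 0.25576203 -0.06123777  1.12052994] [ 0.14783168 -0.54512797  0.73412544] {'clock': 0.1, 'joint_pos': array([-1.38298869,  0.4682758 , -0.0115553 ,  1.60352639,  0.00598127,
        1.07139882, -0.05632392]), 'joint_vel': array([ 0.00010234, -0.00104351, -0.00036229, -0.00166881,  0.00057336,
       -0.00142817,  0.00178364]), 'joint_torque': array([ 5.12907100e-04, -5.21641552e+01, -1.28414441e-02, -2.44364673e+01,
       -5.67691040e-02,  1.40178477e-02,  6.48458422e-05]), 'tcp_pos': array([0.14866618, 0.63223392, 0.21374634]), 'tool_rot': array([-3.11062311e-05,  1.15217236e-01,  9.93340007e-01, -7.86546662e-04]), 'ft_force': array([-0.75625785,  1.14593332,  1.53220946]), 'torque': array([0.01815957, 0.0050867 , 0.0387084 ]), 'gripper_force': 0.0, 'width': 0.09189162489400388}
orange [409.8  35.8] [ 321    0  191   67 6542] [ 0.773 -0.438  0.232]
orange [190.5 101.9] [183  95  16  15  72] [0.662 0.112 0.105]
orange [335.  183.5] [329 172  12  28 183] [ 0.441 -0.278  0.061]
orange [333.9 205.8] [330 203   9   7  59] [ 0.384 -0.28   0.005]
orange [450.5 245.5] [449 241   4   9  21] [ 0.274 -1.045 -0.916]
orange [ 86.  256.2] [ 79 248  15  19  98] [0.256 0.401 0.044]
orange [459.5 338.8] [458 331   4  16  37] [-0.176 -1.045 -0.915]
orange [486.7 377. ] [486 375   3   5   7] [-0.349 -1.157 -0.916]
orange [393.8 379.4] [393 376   3   8  12] [-0.357 -0.709 -0.917]
yellow [189.9 101.5] [184  96  13  12  30] [0.662 0.117 0.105]
yellow [203.9 226. ] [197 220  14  12 105] [0.332 0.086 0.015]
yellow [332.7 244.5] [319 225  28  40 701] [ 0.275 -0.265  0.016]
blue [277.4 149.5] [275 140   7  23  72] [ 0.536 -0.12   0.066]
blue [224.8 237.2] [219 231  13  14 144] [0.3   0.029 0.015]
red [185.  148.7] [184 148   3   3   7] [0.538 0.133 0.079]
red [224.8 215.8] [218 209  15  14 155] [0.36  0.028 0.007]
```

View pics/top0.png

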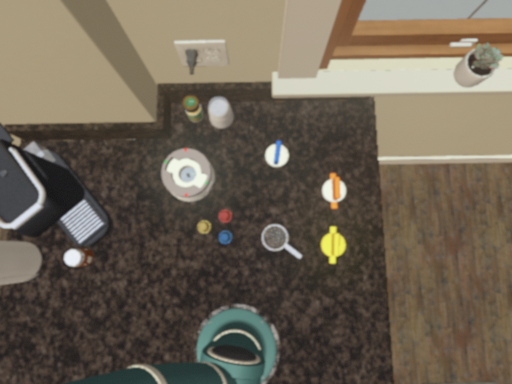

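View pics/scene0.png

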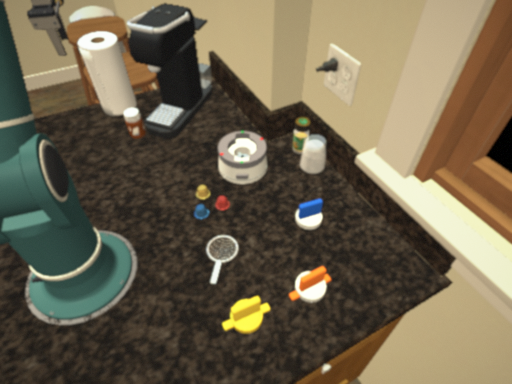

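The top view shows the orange-handled lid at about px (335,190) and the grinder at (188,175). The blue lid is at (277,152) and the yellow look-alike at (333,244). The coffee machine, at upper left (50,190), and the paper roll lie near the arm's start. Next I'll measure how tall these obstacles are.

```bash
python3 - <<'E'
from h import *
for f in ("top0","scene0"):
    a=dict(np.load(f+".npz"));P=points(a);ok=a["depth"]>0
    P=P[ok]
    print(f)
    for y0 in np.arange(-0.4,0.8,0.1):
        r=[]
        for x0 in np.arange(0.0,0.8,0.1):
            m=(P[:,0]>=x0)&(P[:,0]<x0+.1)&(P[:,1]>=y0)&(P[:,1]<y0+.1)
            r.append("%5.2f"%P[m,2].max() if m.sum()>3 else "  -- ")
        print("y%.1f"%y0,*r)
a=dict(np.load("top0.npz"));hsv=cv2.cvtColor(a["image"],cv2.COLOR_BGR2HSV)
P=points(a)
m=(abs(P[...,2]-0.08)<0.012)&(abs(P[...,0]-.475)<.1)&(abs(P[...,1]-.13)<.1)&(a["depth"]>0)
c,_=cv2.minEnclosingCircle(np.argwhere(m)[:,::-1].astype(np.float32));print("grinder",c,plane(a,[c],.08),np.median(P[m],0))
m=cv2.inRange(hsv,(3,110,70),(20,255,255));m[:165]=0;m[:,:320]=0;m[215:]=0;m[:,350:]=0
pts=np.argwhere(m)[:,::-1].astype(np.float32);rc=cv2.minAreaRect(pts);print(rc,plane(a,cv2.boxPoints(rc),.03))
g=a["image"][135:215,150:230];cv2.imwrite("pics/c1.png",cv2.resize(g,None,fx=7,fy=7,interpolation=2))
E
```

```text
top0
y-0.4  0.01  0.01  0.02  0.01  0.02  0.01  0.16  0.24
y-0.3  0.01  0.01  0.07  0.07  0.07  0.01  0.16  0.48
y-0.2  0.01  0.01  0.03  0.03  0.02  0.07  0.48  0.48
y-0.1  0.41  0.02  0.03  0.03  0.01  0.02  0.11  0.46
y-0.0  0.58  0.54  0.03  0.03  0.09  0.08  0.29  0.46
y0.1  0.60  0.63  0.01  0.02  0.09  0.11  0.11  0.46
y0.2  0.01  0.01  0.01  0.01  0.01  0.11  0.62  0.49
y0.3  0.01  0.01  0.09  0.33  0.32  0.11  0.61   -- 
y0.4  0.01  0.01  0.27  0.33  0.32  0.31  0.45   -- 
y0.5  0.01  0.15  0.18  0.01   --   0.25  0.30   -- 
y0.6  0.01  0.01  0.00  0.01   --   0.11  0.14   -- 
y0.7   --    --    --    --    --    --  -0.08   -- 
y0.8   --    --    --    --    --    --    --    -- 
scene0
y-0.4  0.00  0.00  0.02  0.00  0.02  0.00  0.16  0.24
y-0.3  0.01  0.00  0.07  0.07  0.07  0.00  0.52  0.53
y-0.2  0.01  0.01  0.03  0.03  0.05  0.07  0.52  0.52
y-0.1  0.41  0.01  0.03  0.03  0.00  0.02  0.10  0.48
y-0.0  0.53  0.53  0.03  0.03  0.08  0.08  0.29  0.45
y0.1  0.53  0.52  0.00  0.03  0.08  0.10  0.11  0.42
y0.2  0.01  0.01  0.00  0.00  0.00  0.10  0.40  0.39
y0.3  0.00  0.00  0.09  0.33  0.32  0.11  0.37   -- 
y0.4  0.01  0.01  0.28  0.32  0.32  0.30  0.34   -- 
y0.5  0.34  0.36  0.23  0.32  0.32  0.25  0.31   -- 
y0.6  0.01  0.36  0.23  0.01   --   0.10  0.27   -- 
y0.7   --    --    --    --    --    --   0.24   -- 
y0.8   --    --    --    --    --    --   0.21   -- 
grinder (185.37442016601562, 172.4617156982422) [[0.47165608 0.12956002 0.08      ]] [0.47223308 0.12989435 0.07968733]
((334.5, 190.5), (37.0, 11.0), 90.0) [[ 0.47675081 -0.26653172  0.03      ]
 [ 0.47624603 -0.29749162  0.03      ]
 [ 0.37158839 -0.29218497  0.03      ]
 [ 0.37206676 -0.26170653  0.03      ]]
```

View pics/c1.png

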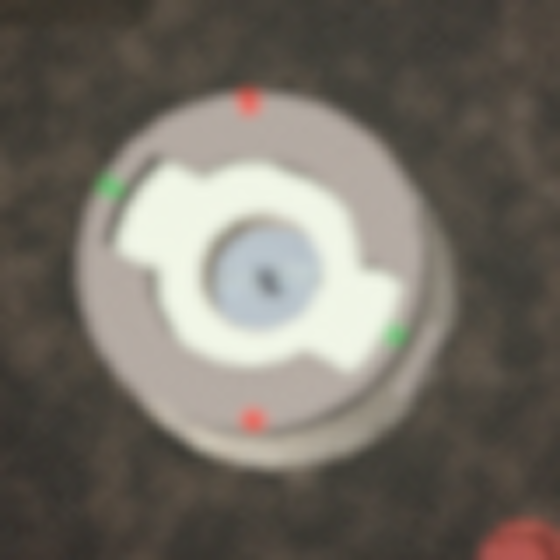

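The crop shows the red dots at (250,100) and (253,420), close to the world x axis. The green dots and slots are at (110,187) and (397,335), about +62° in the world. I'll lift clear first and start turning the tool.

```bash
cat > go.py <<'E'
import sys
from h import *
x,y,z,yaw=map(float,sys.argv[1:])   # yaw: world angle of tool y, deg
s=env.get_state();M=rot(s["tool_rot"])
t=np.radians(yaw);Y=np.array([np.cos(t),np.sin(t),0]);Z=np.array([0,0,-1.]);T=np.c_[np.cross(Y,Z),Y,Z]
print("t",s["clock"],"shift",(M.T@(np.array([x,y,z])-s["tcp_pos"])).round(4),"turn",(R.from_matrix(M.T@T).as_rotvec()/(np.pi/2)).round(4),"shift after turn",(T.T@(np.array([x,y,z])-s["tcp_pos"])).round(4))
print("tcp",s["tcp_pos"].round(4),"yaw",np.degrees(np.arctan2(M[1,1],M[0,1])).round(2),"F",s["ft_force"].round(1),"w",round(s["width"],4),"q",s["joint_pos"].round(2))
E
python3 -m inch '[[0,0,0,0,0,-0.05,-1],[0,0,0,0,0,-0.05,-1],[0,0,0,0,0,-0.05,-1],[0,0,0,0,0,-0.05,-1],[0,0,0,0,0,-0.05,-1],[0,0,0.11,0,0,0,-1],[0,0,0.11,0,0,0,-1],[0,0,0.11,0,0,0,-1],[0,0,0.11,0,0,0,-1],[0,0,0.11,0,0,0,-1],[0,0,0.11,0,0,0,-1],[0,0,0.11,0,0,0,-1],[0,0,0.11,0,0,0,-1],[0,0,0.11,0,0,0,-1]]'
python3 go.py 0.42 0.2 0.45 -13
```

```text
clock: 1.85
tcp_pos: [0.1486, 0.6326, 0.464]
tool_rot: [0.0, 0.781, 0.625, -0.0]
ft_force: [-1.2, 0.3, -0.3]
width: 0.092
gripper_force: 0.0
t 1.85 shift [-0.3627  0.3595  0.0144] turn [0.0001 0.0007 0.0039] shift after turn [-0.3605  0.3617  0.014 ]
tcp [0.1486 0.6326 0.464 ] yaw -12.65 F [-1.2  0.3 -0.3] w 0.092 q [-1.56  0.34  0.25  1.24 -0.08  1.57 -1.55]
```

```bash
python3 -m inch '[[0,0,0,-0.033,0.033,0,-1],[0,0,0,-0.033,0.033,0,-1],[0,0,0,-0.033,0.033,0,-1],[0,0,0,-0.033,0.033,0,-1],[0,0,0,-0.033,0.033,0,-1],[0,0,0,-0.033,0.033,0,-1],[0,0,0,-0.033,0.033,0,-1],[0,0,0,-0.033,0.033,0,-1],[0,0,0,-0.033,0.033,0,-1],[0,0,0,-0.033,0.033,0,-1],[0,0,0,-0.033,0.033,0,-1],[0,0,0.1,0,0.03,0.04,-1],[0,0,0.1,0,0.03,0.04,-1],[0,0,0,0,0,0,-1]]'
python3 go.py 0.424 -0.28 0.15 -90
python3 - <<'E'
from h import *
c=cam("wrist");cv2.imwrite("pics/w1.png",c["image"]);np.savez("w1.npz",**{k:np.array(v) for k,v in c.items()})
print(c["T_tool_cam"],c["p"])
E
```

```text
clock: 3.6
tcp_pos: [0.4826, 0.1814, 0.3815]
tool_rot: [0.001, 0.868, 0.496, -0.003]
ft_force: [0.1, 0.8, 1.1]
width: 0.0916
gripper_force: 0.0
t 3.6 shift [-0.4257  0.1843  0.234 ] turn [0.0011 0.0043 0.6609] shift after turn [-0.0586  0.4614  0.2315]
tcp [0.4826 0.1814 0.3815] yaw -30.52 F [0.1 0.8 1.1] w 0.0916 q [-1.04  0.1   0.68  1.73 -0.06  1.34 -0.88]
[[-3.87040207e-04 -9.59491254e-01 -2.81738146e-01  8.07563295e-02]
 [ 9.99999621e-01 -5.91125565e-04  6.39387147e-04  8.01548619e-04]
 [-7.80028997e-04 -2.81737792e-01  9.59491119e-01 -1.70528959e-01]
 [ 0.00000000e+00  0.00000000e+00  0.00000000e+00  1.00000000e+00]] [0.52510047 0.25139073 0.55154643]
```

View pics/w1.png

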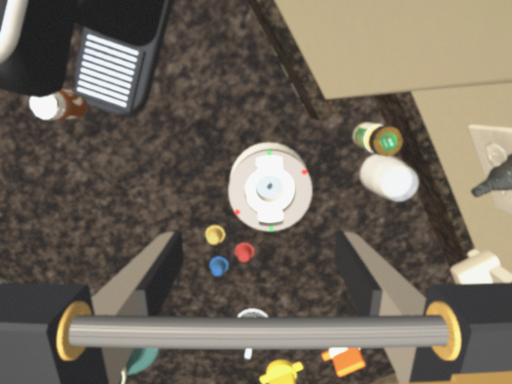

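The wrist view shows the grinder at about (270,188), with green dots at (269,153) and (270,228) and red dots at (305,171) and (237,211). I'll measure these, then move on to the lid.

```bash
cat > gr.py <<'E'
from h import *
def grinder(c,near=None,z=.08):
    hsv=cv2.cvtColor(c["image"],cv2.COLOR_BGR2HSV)
    for n,bs in (("green",[(45,80)]),("red",[(0,6),(172,180)])):
        m=sum(cv2.inRange(hsv,(lo,90,80),(hi,255,255)) for lo,hi in bs)
        k,l,st,ce=cv2.connectedComponentsWithStats(m)
        W=[plane(c,[ce[i]],z)[0,:2] for i in range(1,k) if 3<=st[i,4]<150]
        W=[w for w in W if np.hypot(*(w-np.array([.472,.13])))<.08]
        print(n,np.round(W,4))
        if len(W)==2: d=W[1]-W[0];print("  mid",(W[0]+W[1])/2,"ang",np.degrees(np.arctan2(d[1],d[0])),"len",np.hypot(*d))
if __name__=="__main__":
    grinder(dict(np.load("w1.npz")));grinder(dict(np.load("top0.npz")))
E
python3 gr.py
python3 -m inch '[[0,0,0.11,0,0.03,0,-1],[0,0,0.11,0,0.03,0,-1],[0,0,0.11,-0.01,0.03,0,-1],[0,0,0.11,-0.01,0.03,0,-1],[0,0,0.11,-0.01,0.04,0.01,-1],[0,0,0.11,-0.01,0.04,0.02,-1],[0,0,0,0,0.04,0.02,-1],[0,0,0,0,0.04,0.02,-1],[0,0,0,0,0.04,0.02,-1],[0,0,0,0,0.04,0.02,-1],[0,0,0,0,0,0,-1]]'
python3 go.py 0.424 -0.28 0.15 -90
```

```text
green [[0.5039 0.1848]
 [0.4438 0.074 ]]
  mid [0.47389076 0.12938737] ang -118.4716235480927 len 0.12603379987932448
red [[0.5375 0.1309]
 [0.4096 0.1279]]
  mid [0.47355551 0.1293744 ] ang -178.63973511105223 len 0.127957021938056
green []
red [[0.5383 0.1315]
 [0.411  0.127 ]]
  mid [0.47463344 0.12927713] ang -177.97368879839337 len 0.12734573596375956
clock: 5.03
tcp_pos: [0.5513, -0.1559, 0.2749]
tool_rot: [0.0, 1.0, 0.001, -0.0]
ft_force: [-0.5, 1.3, -1.1]
width: 0.0921
gripper_force: 0.0
t 5.025 shift [-0.1275  0.1238  0.1249] turn [0.0001 0.0003 0.0013] shift after turn [-0.1273  0.1241  0.1249]
tcp [ 0.5513 -0.1559  0.2749] yaw -89.89 F [-0.5  1.3 -1.1] w 0.0921 q [-0.51  0.37  0.94  1.77 -0.32  1.16 -1.04]
```

```bash
python3 -m inch '[[0,0,0,-0.04,0.03,0,-1],[0,0,0,-0.04,0.03,0,-1],[0,0,0,-0.04,0.03,0,-1],[0,0,0,-0.01,0.03,0.03,-1],[0,0,0,0,0,0.02,-1],[0,0,0,0,0,0,-1]]'
cat > lid.py <<'E'
from h import *
c=cam("wrist");cv2.imwrite("pics/w2.png",c["image"])
hsv=cv2.cvtColor(c["image"],cv2.COLOR_BGR2HSV)
m=cv2.inRange(hsv,(3,120,70),(19,255,255))
P=points(c);m[(P[...,2]>.08)|(P[...,2]<-.02)]=0
for lo,hi,z in((.055,.08,.066),(-.01,.02,.01)):
    q=m.copy();q[(P[...,2]<lo)|(P[...,2]>hi)]=0
    k,l,st,ce=cv2.connectedComponentsWithStats(q)
    for i in range(1,k):
        if st[i,4]>40:
            rc=cv2.minAreaRect(np.argwhere(l==i)[:,::-1].astype(np.float32))
            b=plane(c,cv2.boxPoints(rc),z);e=b[1]-b[0];f=b[2]-b[1];g=e if np.hypot(*e[:2])>np.hypot(*f[:2]) else f
            print(z,st[i,4],rc[0],"cen",b.mean(0).round(4),"size",np.linalg.norm(e).round(4),np.linalg.norm(f).round(4),"ang",np.degrees(np.arctan2(g[1],g[0])).round(1), "ztop",np.median(P[l==i][:,2]).round(3))
E
python3 lid.py; python3 go.py 0.424 -0.28 0.028 -90
```

```text
clock: 5.78
tcp_pos: [0.4233, -0.2728, 0.2247]
tool_rot: [-0.001, 1.0, 0.004, -0.0]
ft_force: [-0.1, -0.1, 0.7]
width: 0.092
gripper_force: 0.0
0.01 96 (265.5, 136.0) cen [ 0.4715 -0.2804  0.01  ] size 0.0183 0.0195 ang -178.9 ztop 0.001
0.01 56 (264.5, 203.0) cen [ 0.3852 -0.2803  0.01  ] size 0.0195 0.0164 ang -89.6 ztop 0.0
0.01 210 (43.71918487548828, 214.91781616210938) cen [0.3656 0.0198 0.01  ] size 0.0303 0.0357 ang -169.4 ztop 0.007
t 5.825 shift [-1.000e-04  6.900e-03  1.974e-01] turn [-0.0004 -0.0007  0.0049] shift after turn [1.000e-04 6.800e-03 1.974e-01]
tcp [ 0.4239 -0.2732  0.2254] yaw -89.56 F [0.  0.6 0.9] w 0.0919 q [-0.33  0.29  1.01  1.99 -0.29  1.01 -0.75]
```

View pics/w2.png

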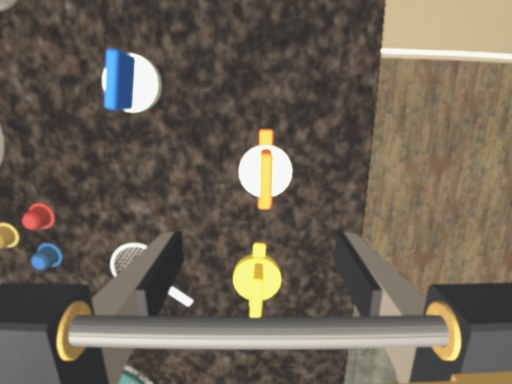

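The wrist view shows the lid's disc at about (265,171), with its handle and lugs nearly vertical in the image (along world x). I'll refine the axis by colour on known planes.

```bash
cat > lid2.py <<'E'
from h import *
c=cam("wrist");hsv=cv2.cvtColor(c["image"],cv2.COLOR_BGR2HSV)
m=cv2.inRange(hsv,(3,120,70),(19,255,255))
w=cv2.inRange(hsv,(0,0,150),(180,60,255))
u0,v0=cv2.projectPoints(np.array([[.424,-.28,.02]]),cv2.Rodrigues(c["Rw"].T)[0],-c["Rw"].T@c["p"],np.array(c["K"]),np.array(c["dist_coeffs"]))[0].ravel()
Y,X=np.mgrid[:384,:512];far=np.hypot(X-u0,Y-v0)>60;m[far]=0;w[far]=0
p=np.argwhere(w)[:,::-1].astype(np.float32)
h=cv2.convexHull(p).reshape(-1,2)
H=plane(c,h,.018)[:,:2];ce,r=cv2.minEnclosingCircle(H.astype(np.float32));print("disc",u0,v0,len(p),np.round(ce,4),r)
q=np.argwhere(m)
for v in range(q[:,0].min(),q[:,0].max()+1,6):
    us=q[q[:,0]==v,1]
    if len(us):
        for z in(.066,.01): print(v,us.min(),us.max(),z,plane(c,[[us.min()-.5,v],[us.max()+.5,v]],z)[:,:2].round(4).tolist())
print("ends",q[:,0].min(),q[:,0].max(),plane(c,[[265,q[:,0].min()-.5]],.01),plane(c,[[265,q[:,0].max()+.5]],.01),plane(c,[[265,q[:,0].max()+.5]],.066))
E
python3 lid2.py
```

```text
disc 264.3001189954808 176.05316246983358 1746 [ 0.429  -0.2803] 0.03426286578178406
129 260 270 0.066 [[0.4842, -0.2734], [0.4843, -0.2849]]
129 260 270 0.01 [[0.4807, -0.2736], [0.4808, -0.2871]]
135 258 272 0.066 [[0.478, -0.2714], [0.4781, -0.2872]]
135 258 272 0.01 [[0.4734, -0.2712], [0.4736, -0.2897]]
141 258 272 0.066 [[0.4717, -0.2714], [0.4718, -0.2873]]
141 258 272 0.01 [[0.4661, -0.2712], [0.4663, -0.2898]]
153 261 269 0.066 [[0.459, -0.2747], [0.4591, -0.2843]]
153 261 269 0.01 [[0.4513, -0.2751], [0.4513, -0.2863]]
183 270 270 0.066 [[0.4261, -0.2849], [0.4261, -0.286]]
183 270 270 0.01 [[0.4128, -0.287], [0.4128, -0.2883]]
201 257 272 0.066 [[0.4054, -0.2707], [0.4055, -0.2886]]
201 257 272 0.01 [[0.3885, -0.2704], [0.3887, -0.2913]]
207 257 270 0.066 [[0.3983, -0.2708], [0.3985, -0.2865]]
207 257 270 0.01 [[0.3803, -0.2705], [0.3804, -0.2889]]
ends 129 209 [[ 0.48137468 -0.28032362  0.01      ]] [[ 0.37691413 -0.28169387  0.01      ]] [[ 0.39545179 -0.28033886  0.066     ]]
```

```bash
python3 -m inch '[[0,0,0,0.005,0.007,0.04,-1],[0,0,0,0,0,0.04,-1],[0,0,0,0,0,0.04,-1],[0,0,0,0,0,0.03,-1],[0,0,0,0,0,0.02,-1],[0,0,0,0,0,0,-1]]'; python3 go.py 0.429 -0.2805 0.028 -89.7; python3 lid2.py
```

```text
clock: 6.62
tcp_pos: [0.4285, -0.2805, 0.0545]
tool_rot: [-0.0, 1.0, 0.004, -0.0]
ft_force: [0.5, 0.2, 0.2]
width: 0.092
gripper_force: 0.0
t 6.625 shift [0.0005 0.     0.0265] turn [-0.0005  0.0003  0.0011] shift after turn [0.0005 0.     0.0265]
tcp [ 0.4285 -0.2805  0.0545] yaw -89.6 F [0.5 0.2 0.2] w 0.092 q [-0.08  0.58  0.76  2.09 -0.62  0.71 -0.48]
disc 258.28251639529407 232.52147204916275 4313 [ 0.4289 -0.2801] 0.03312765434384346
173 251 265 0.066 [[0.4768, -0.2756], [0.4769, -0.2835]]
173 251 265 0.01 [[0.4653, -0.2742], [0.4653, -0.2848]]
179 249 270 0.066 [[0.4736, -0.2746], [0.4737, -0.2862]]
179 249 270 0.01 [[0.4609, -0.2728], [0.461, -0.2885]]
191 251 267 0.066 [[0.467, -0.2756], [0.4671, -0.2847]]
191 251 267 0.01 [[0.4521, -0.2742], [0.4521, -0.2865]]
197 250 268 0.066 [[0.4637, -0.2751], [0.4638, -0.2853]]
197 250 268 0.01 [[0.4475, -0.2735], [0.4476, -0.2872]]
203 250 269 0.066 [[0.4603, -0.2751], [0.4604, -0.2859]]
203 250 269 0.01 [[0.443, -0.2735], [0.4431, -0.288]]
209 249 270 0.066 [[0.4569, -0.2745], [0.457, -0.2865]]
209 249 270 0.01 [[0.4384, -0.2727], [0
[... 904 characters left out ...]
2888]]
263 248 269 0.066 [[0.4243, -0.2739], [0.4244, -0.2865]]
263 248 269 0.01 [[0.3942, -0.2718], [0.3944, -0.2889]]
269 246 271 0.066 [[0.4204, -0.2727], [0.4205, -0.2877]]
269 246 271 0.01 [[0.389, -0.2702], [0.3891, -0.2905]]
275 246 270 0.066 [[0.4165, -0.2727], [0.4166, -0.2872]]
275 246 270 0.01 [[0.3837, -0.2702], [0.3838, -0.2899]]
281 246 270 0.066 [[0.4125, -0.2726], [0.4126, -0.2873]]
281 246 270 0.01 [[0.3783, -0.2702], [0.3785, -0.29]]
287 246 270 0.066 [[0.4085, -0.2726], [0.4086, -0.2874]]
287 246 270 0.01 [[0.3729, -0.2701], [0.373, -0.2901]]
ends 173 292 [[ 0.4657051  -0.28447922  0.01      ]] [[ 0.36791858 -0.2857408   0.01      ]] [[ 0.40482155 -0.28416565  0.066     ]]
```

```bash
python3 -m inch '[[0,0,0,0,0,0.015,-1],[0,0,0,0,0,0.011,-1],[0,0,0,0,0,0,-1],[0,0,0,0,0,0,1],[0,0,0,0,0,0,1],[0,0,0,0,0,0,1],[0,0,0,0,0,0,1],[0,0,0,0,0,0,1],[0,0,0,0,0,0,1]]'; python3 go.py 0.429 -0.2805 0.17 -89.7
```

```text
clock: 7.8
tcp_pos: [0.4278, -0.2814, 0.0286]
tool_rot: [-0.0, 1.0, 0.002, 0.0]
ft_force: [0.1, -0.1, 0.5]
width: 0.034
gripper_force: 0.0
t 7.8 shift [ 0.0013 -0.0009 -0.1414] turn [ 0.     -0.0001 -0.0003] shift after turn [ 0.0013 -0.0008 -0.1414]
tcp [ 0.4278 -0.2814  0.0286] yaw -89.72 F [ 0.1 -0.1  0.5] w 0.034 q [-0.05  0.62  0.71  2.09 -0.67  0.66 -0.44]
```

```bash
python3 -m inch '[[0,0,0,0,0,0,1],[0,0,0,0,0,0,1],[0,0,0,0,0,0,1],[0,0,0,0,0,0,1]]'; python3 go.py 0.429 -0.2805 0.17 -89.7
```

```text
clock: 8.3
tcp_pos: [0.4277, -0.2813, 0.0286]
tool_rot: [-0.0, 1.0, 0.002, -0.0]
ft_force: [-0.7, -0.7, -0.5]
width: 0.0138
gripper_force: 30.0
t 8.3 shift [ 0.0013 -0.0008 -0.1414] turn [-0.0001  0.     -0.0003] shift after turn [ 0.0013 -0.0008 -0.1414]
tcp [ 0.4277 -0.2813  0.0286] yaw -89.72 F [-0.7 -0.7 -0.5] w 0.0138 q [-0.05  0.62  0.71  2.09 -0.67  0.66 -0.44]
```

```bash
python3 -m inch '[[0,0,0,0,0,-0.03,1],[0,0,0,0,0,-0.05,1],[0,0,0,0,0,-0.05,1],[0,0,0,0,0,-0.03,1],[0,0,0,0.005,-0.045,0,1],[0,0,0,0.005,-0.045,0,1],[0,0,0,0.005,-0.045,0,1],[0,0,0,0.005,-0.045,0,1],[0,0,0,0.005,-0.045,0,1],[0,0,0,0.005,-0.045,0,1],[0,0,0,0.005,-0.045,0,1],[0,0,0,0.005,-0.045,0,1],[0,0,0,0,-0.03,0,1],[0,0,0,0,0,0,1]]'; python3 go.py 0.4734 0.1283 0.2 -28.5
```

```text
clock: 10.05
tcp_pos: [0.4653, 0.1111, 0.1882]
tool_rot: [0.0, 1.0, 0.005, -0.0]
ft_force: [-0.7, 0.0, -0.8]
width: 0.0138
gripper_force: 30.0
t 10.05 shift [ 0.0082 -0.0172 -0.0118] turn [-1.000e-04  5.000e-04 -6.774e-01] shift after turn [ 0.019  -0.0011 -0.0118]
tcp [0.4653 0.1111 0.1882] yaw -89.46 F [-0.7  0.  -0.8] w 0.0138 q [-1.09  0.28  0.93  2.08 -0.28  0.91 -1.57]
```

```bash
python3 -m inch '[[0,0,-0.1,0.004,-0.008,0,1],[0,0,-0.1,0.004,-0.008,0,1],[0,0,-0.1,0,0,0,1],[0,0,-0.1,0,0,0,1],[0,0,-0.1,0,0,0,1],[0,0,-0.1,0,0,0,1],[0,0,-0.077,0,0,0,1],[0,0,0,0,0,0,1]]'; python3 go.py 0.4734 0.1283 0.13 -28.5
python3 - <<'E'
from h import *
import gr
c=cam("wrist");cv2.imwrite("pics/w3.png",c["image"]);gr.grinder(c)
c=cam("top");gr.grinder(c)
E
```

```text
clock: 11.05
tcp_pos: [0.4724, 0.124, 0.1885]
tool_rot: [-0.0, 0.862, 0.508, -0.0]
ft_force: [-1.0, -0.7, -2.0]
width: 0.0137
gripper_force: 30.0
t 11.05 shift [ 0.0043 -0.0012  0.0585] turn [-0.0001  0.0001 -0.0054] shift after turn [ 0.0043 -0.0012  0.0585]
tcp [0.4724 0.124  0.1885] yaw -28.99 F [-1.  -0.7 -2. ] w 0.0137 q [-0.91  0.25  0.69  2.05 -0.2   0.9  -0.62]
green [[0.5034 0.1844]]
red [[0.5366 0.1312]
 [0.4106 0.1279]]
  mid [0.47361591 0.129552  ] ang -178.5034646830168 len 0.12601709636765462
green []
red [[0.4106 0.1274]]
```

View pics/w3.png

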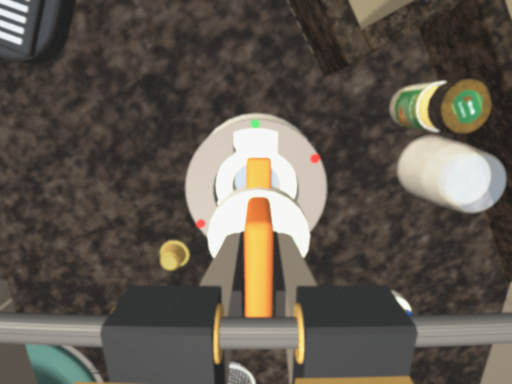

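The wrist view shows the held lid over the grinder, with its far lug at px (259,158) and a slot above it at (257,140). I'll check where the lug tip and disc sit relative to the tool.

```bash
python3 - <<'E'
from h import *
im=cv2.imread("pics/w3.png")
from rig import optics
s=env.get_state();c=cam("wrist");im=c["image"];M=rot(s["tool_rot"])
hsv=cv2.cvtColor(im,cv2.COLOR_BGR2HSV);m=cv2.inRange(hsv,(3,120,70),(19,255,255));m[:,:230]=0;m[:,290:]=0;m[330:]=0
z0=s["tcp_pos"][2]-.0286
tool=lambda uv,z:((plane(c,uv,z)-s["tcp_pos"])@M).round(4)[:,:2]
for v in range(155,300,4):
    us=np.argwhere(m[v]).ravel()
    if len(us): print(v,us.min(),us.max(),tool([[us.min()-.5,v],[us.max()+.5,v]],z0+.010).tolist(),tool([[us.min()-.5,v],[us.max()+.5,v]],z0+.066).tolist())
w=cv2.inRange(hsv,(0,0,215),(180,40,255))
for v in(225,235,245): us=np.argwhere(w[v,190:330]).ravel()+190;print(v,us.min(),us.max(),tool([[us.min(),v],[us.max(),v]],z0+.018))
E
```

```text
159 248 268 [[0.0506, -0.0057], [0.0506, 0.0072]] [[0.0595, -0.0038], [0.0595, 0.0053]]
163 268 270 [[0.0481, 0.0066], [0.0481, 0.0084]] [[0.0578, 0.0049], [0.0578, 0.0062]]
167 268 270 [[0.0456, 0.0066], [0.0456, 0.0085]] [[0.056, 0.0049], [0.056, 0.0062]]
171 247 270 [[0.0431, -0.0064], [0.0431, 0.0085]] [[0.0542, -0.0043], [0.0542, 0.0062]]
175 247 270 [[0.0405, -0.0065], [0.0405, 0.0085]] [[0.0524, -0.0043], [0.0524, 0.0062]]
179 247 270 [[0.038, -0.0065], [0.038, 0.0086]] [[0.0506, -0.0043], [0.0506, 0.0063]]
183 247 270 [[0.0354, -0.0065], [0.0354, 0.0086]] [[0.0488, -0.0044], [0.0488, 0.0063]]
187 247 270 [[0.0328, -0.0066], [0.0328, 0.0086]] [[0.047, -0.0044], [0.047, 0.0063]]
199 250 266 [[0.0249, -0.0047], [0.0249, 0.0061]] [[0.0414, -0.0031], [0.0414, 0.0046]]
203 248 268 [[0.0222, -0.006], [0.0222, 0.0074]] [[0.0395, -0.004], [0.0395, 0.0055]]
207 248 268 [[0.0195, -0.0061], [0.0195, 0.0075]] [[0.0376, -0.004], [0.0376, 0.0055]]
211 247 269 [[0.0168, -0.0067], [0.0168, 0.0081]] [[0.0357, -0.0045], [0.0357, 0.006]]
215 247 269 [[0.014, -0.0068], [0.014, 0.0082]] [[0.0338, 
[... 1343 characters left out ...]
]
279 243 272 [[-0.0331, -0.0101], [-0.0331, 0.0107]] [[0.0006, -0.0069], [0.0006, 0.0078]]
283 244 272 [[-0.0362, -0.0095], [-0.0363, 0.0108]] [[-0.0016, -0.0064], [-0.0016, 0.0078]]
287 244 273 [[-0.0394, -0.0095], [-0.0395, 0.0115]] [[-0.0039, -0.0064], [-0.0039, 0.0084]]
291 244 272 [[-0.0427, -0.0096], [-0.0427, 0.0109]] [[-0.0061, -0.0065], [-0.0061, 0.0079]]
295 244 272 [[-0.046, -0.0096], [-0.046, 0.0109]] [[-0.0084, -0.0065], [-0.0084, 0.0079]]
299 244 272 [[-0.0493, -0.0097], [-0.0493, 0.011]] [[-0.0108, -0.0066], [-0.0108, 0.008]]
225 206 308 [[ 0.0102 -0.032 ]
 [ 0.0102  0.0321]]
235 207 309 [[ 0.0034 -0.0317]
 [ 0.0034  0.0331]]
245 209 308 [[-0.0035 -0.0308]
 [-0.0036  0.0328]]
```

```bash
python3 -m inch '[[0,0,-0.005,0.004,-0.001,0.02,1],[0,0,0,0,0,0.03,1],[0,0,0,0,0,0.02,1],[0,0,0,0,0,0,1],[0,0,0,0,0,0,1]]'; python3 go.py 0.4734 0.1283 0.0886 -28.5
```

```text
clock: 11.82
tcp_pos: [0.4741, 0.1293, 0.1192]
tool_rot: [0.0, 0.859, 0.512, 0.0]
ft_force: [-0.1, -0.2, -1.7]
width: 0.0136
gripper_force: 30.0
t 11.825 shift [-0.0013 -0.0002  0.0306] turn [ 0.0005 -0.0004  0.0012] shift after turn [-0.0012 -0.0001  0.0306]
tcp [0.4741 0.1293 0.1192] yaw -28.39 F [-0.1 -0.2 -1.7] w 0.0136 q [-0.86  0.38  0.63  2.1  -0.32  0.76 -0.52]
```

```bash
python3 -m inch '[[0,0,0,-0.001,0,0.008,1],[0,0,0,0,0,0.008,1],[0,0,0,0,0,0.008,1],[0,0,0,0,0,0.004,1],[0,0,0,0,0,0.002,1],[0,0,0,0,0,0.002,1],[0,0,0,0,0,0,1]]'; python3 go.py 0.4734 0.1283 0.0886 -28.5
```

```text
clock: 12.7
tcp_pos: [0.4729, 0.1284, 0.0885]
tool_rot: [-0.001, 0.859, 0.512, -0.0]
ft_force: [-7.9, -2.4, 22.1]
width: 0.0136
gripper_force: 30.0
t 12.7 shift [ 0.0001  0.0005 -0.0001] turn [-0.0013 -0.0006  0.0015] shift after turn [ 0.0001  0.0005 -0.0001]
tcp [0.4729 0.1284 0.0885] yaw -28.36 F [-7.9 -2.4 22.1] w 0.0136 q [-0.82  0.43  0.59  2.12 -0.37  0.7  -0.47]
```

Fully seated: the TCP is at z 0.0885, against 0.0886 expected, with 22 N of contact force. I'll ease off slightly and twist.

```bash
python3 -m inch '[[0,0,0,0,0,-0.001,1],[0,0,0.08,0,0,0,1],[0,0,0.08,0,0,0,1],[0,0,0.08,0,0,0,1],[0,0,0.08,0,0,0,1],[0,0,0,0,0,0,1]]'; python3 go.py 0.4734 0.1283 0.0886 -88.5; python3 -c "
from h import *;print(env.get_state()['torque'])"
```

```text
clock: 13.45
tcp_pos: [0.4741, 0.1284, 0.0885]
tool_rot: [0.0, 0.959, 0.282, 0.001]
ft_force: [-1.4, -1.4, 5.5]
width: 0.0138
gripper_force: 30.0
t 13.45 shift [-0.0006 -0.0003 -0.0001] turn [ 0.     -0.0011  0.3475] shift after turn [-0.0007  0.0001 -0.0001]
tcp [0.4741 0.1284 0.0885] yaw -57.23 F [-1.4 -1.4  5.5] w 0.0138 q [-0.92  0.46  0.72  2.12 -0.46  0.72 -0.89]
[-0.30457542  0.5026407  -0.00677337]
```

```bash
python3 -m inch '[[0,0,0.08,0,0,0,1],[0,0,0.08,0,0,0,1],[0,0,0.08,0,0,0,1],[0,0,0.06,0,0,0,1],[0,0,0.03,0,0,0,1],[0,0,0.02,0,0,0,1],[0,0,0.015,0,0,0,1],[0,0,0,0,0,0,1]]'; python3 go.py 0.4734 0.1283 0.0886 -88.5; python3 -c "
from h import *;print(env.get_state()['torque'])"
```

```text
clock: 14.45
tcp_pos: [0.4743, 0.1294, 0.0885]
tool_rot: [-0.0, 1.0, 0.002, 0.001]
ft_force: [-0.5, 1.6, 5.7]
width: 0.0141
gripper_force: 31.0
t 14.45 shift [-0.0009  0.0011 -0.0001] turn [-0.0005 -0.0013 -0.0143] shift after turn [-0.0009  0.0011 -0.0001]
tcp [0.4743 0.1294 0.0885] yaw -89.79 F [-0.5  1.6  5.7] w 0.0141 q [-1.03  0.51  0.87  2.13 -0.58  0.76 -1.35]
[0.14122859 0.27137612 0.83248307]
```

The moment reads 0.83 N·m at −89.8°, so the lid is at the stop. I'll press a little more, ease off, let go and lift.

```bash
python3 -m inch '[[0,0,0.015,0,0,0,1],[0,0,0,0,0,0,1],[0,0,-0.02,0,0,-0.001,1],[0,0,0,0,0,0,-0.6],[0,0,0,0,0,0,-0.6],[0,0,0,0,0,0,-0.6],[0,0,0,0,0,0,-0.6],[0,0,0,0,0,0,-0.6],[0,0,0,0,0,0,-0.6]]'; python3 go.py 0.4734 0.1283 0.26 -88.5
```

```text
clock: 15.58
tcp_pos: [0.4731, 0.1285, 0.0886]
tool_rot: [-0.0, 1.0, 0.004, 0.0]
ft_force: [0.1, 0.1, -0.2]
width: 0.0722
gripper_force: 0.0
t 15.575 shift [ 0.0003  0.0002 -0.1714] turn [-0.     -0.     -0.0117] shift after turn [ 0.0003  0.0002 -0.1714]
tcp [0.4731 0.1285 0.0886] yaw -89.55 F [ 0.1  0.1 -0.2] w 0.0722 q [-1.03  0.51  0.87  2.13 -0.57  0.76 -1.35]
```

```bash
python3 -m inch '[[0,0,0,0,0,-0.02,-0.6],[0,0,0,0,0,-0.03,-0.6],[0,0,0,0,0,-0.05,-0.6],[0,0,0,0,0,-0.05,-0.6],[0,0,0,0,0,-0.03,-0.6],[0,0,0,-0.02,0,-0.02,-0.6],[0,0,0,0,0,0,-0.6]]'
python3 - <<'E'
from h import *
import gr
c=cam("wrist");gr.grinder(c)
hsv=cv2.cvtColor(c["image"],cv2.COLOR_BGR2HSV);m=cv2.inRange(hsv,(5,120,70),(19,255,255))
k,l,st,ce=cv2.connectedComponentsWithStats(m)
for i in range(1,k):
    P=plane(c,[ce[i]],.126)[0]
    if st[i,4]>100 and np.hypot(P[0]-.474,P[1]-.129)<.06:
        rc=cv2.minAreaRect(np.argwhere(l==i)[:,::-1].astype(np.float32));b=plane(c,cv2.boxPoints(rc),.126)[:,:2];print(P,rc,b.round(4).tolist())
cv2.imwrite("pics/w4.png",c["image"])
E
```

```text
clock: 16.45
tcp_pos: [0.4529, 0.1293, 0.2894]
tool_rot: [-0.002, 1.0, 0.005, 0.0]
ft_force: [0.0, 0.3, -0.3]
width: 0.0737
gripper_force: 0.0
green [[0.5037 0.1849]
 [0.4437 0.0748]]
  mid [0.47371083 0.12981766] ang -118.60681031799065 len 0.12538843600906496
red [[0.5363 0.1314]
 [0.4103 0.1282]]
  mid [0.47330157 0.12978047] ang -178.54107241029374 len 0.1259990596268105
```

View pics/w4.png

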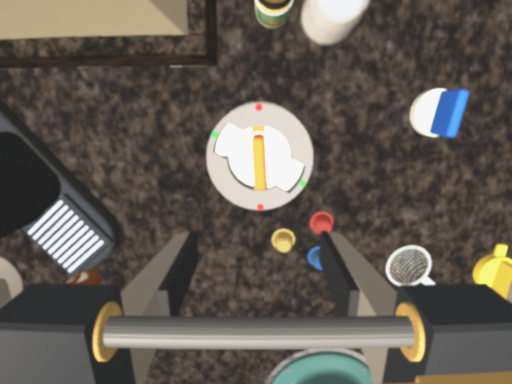

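The view shows the lid seated in the grinder, with its handle from (258,130) to (260,190) in line with the red dots at (259,107) and (261,207). The slots are empty and nothing is touching the lid. I'll check the angle before handing in.

```bash
python3 - <<'E'
from h import *
c=cam("wrist");hsv=cv2.cvtColor(c["image"],cv2.COLOR_BGR2HSV);m=cv2.inRange(hsv,(8,90,70),(28,255,255));m[:125]=0;m[200:]=0;m[:,:235]=0;m[:,290:]=0
L=[]
for v in range(140,186):
    u=np.argwhere(m[v]).ravel()
    if len(u)>3: L.append([u.mean(),v])
P=plane(c,L,.126);f=np.polyfit(P[:,0],P[:,1],1);print(len(L),np.degrees(np.arctan(f[0])),np.polyval(f,.4735),P[[0,-1]])
E
```

```text
46 3.596149794030728 0.12963616569335257 [[0.50131308 0.13101817 0.126     ]
 [0.45186049 0.12834173 0.126     ]]
```

The handle reads about 2° short of the lock direction. I probably took it back when I eased off, so I'll regrip, twist firmly and release without easing.

```bash
python3 -m inch '[[0,0,-0.02,0.02,0,0.02,-0.6],[0,0,0,0,0,0.05,-0.6],[0,0,0,0,0,0.05,-0.6],[0,0,0,0,0,0.05,-0.6],[0,0,0,0,0,0.02,-0.6],[0,0,0,0,0,0.009,-0.6],[0,0,0,0,0,0,-0.6],[0,0,0,0,0,0,1],[0,0,0,0,0,0,1],[0,0,0,0,0,0,1],[0,0,0,0,0,0,1],[0,0,0,0,0,0,1],[0,0,0,0,0,0,1],[0,0,0,0,0,0,1],[0,0,0,0,0,0,1]]'; python3 go.py 0.4734 0.1283 0.0886 -88.5
```

```text
clock: 18.42
tcp_pos: [0.473, 0.1292, 0.0896]
tool_rot: [-0.0, 1.0, 0.02, -0.0]
ft_force: [-0.2, 2.9, 0.6]
width: 0.0136
gripper_force: 29.8
t 18.425 shift [0.0003 0.0009 0.001 ] turn [-0.0005  0.      0.009 ] shift after turn [0.0003 0.0009 0.001 ]
tcp [0.473  0.1292 0.0896] yaw -87.69 F [-0.2  2.9  0.6] w 0.0136 q [-1.05  0.52  0.9   2.13 -0.6   0.77 -1.29]
```

```bash
python3 -m inch '[[0,0,0.01,0,0,0,1],[0,0,0.01,0,0,0,1],[0,0,0.01,0,0,0,1],[0,0,0.01,0,0,0,1],[0,0,0.01,0,0,0,1],[0,0,0,0,0,0,1],[0,0,0,0,0,0,1]]'; python3 go.py 0.4734 0.1283 0.0886 -88.5; python3 -c "
from h import *;print(env.get_state()['torque'])"
```

```text
clock: 19.3
tcp_pos: [0.4731, 0.1291, 0.0897]
tool_rot: [-0.0, 1.0, -0.019, -0.0]
ft_force: [0.2, 5.9, -0.3]
width: 0.0152
gripper_force: 31.9
t 19.3 shift [0.0004 0.0008 0.0011] turn [-0.0003  0.     -0.0408] shift after turn [0.0003 0.0008 0.0011]
tcp [0.4731 0.1291 0.0897] yaw -92.18 F [ 0.2  5.9 -0.3] w 0.0152 q [-1.07  0.53  0.92  2.13 -0.61  0.77 -1.36]
[1.25870794 0.13255385 0.92146559]
```

The moment is 0.92 N·m and the pads are twisting on the handle (opening 15.2 mm), so the lid is firmly on the stop. I'll release and lift.

```bash
python3 -m inch '[[0,0,0,0,0,0,-0.6],[0,0,0,0,0,0,-0.6],[0,0,0,0,0,0,-0.6],[0,0,0,0,0,0,-0.6],[0,0,0,0,0,0,-0.6],[0,0,0,0,0,0,-0.6],[0,0,0,0,0,-0.02,-0.6],[0,0,0,0,0,-0.03,-0.6],[0,0,0,0,0,-0.05,-0.6],[0,0,0,0,0,-0.05,-0.6],[0,0,0,0,0,-0.03,-0.6],[0,0,0,-0.02,0,-0.02,-0.6],[0,0,0,0,0,0,-0.6],[0,0,0,0,0,0,-0.6]]'
python3 - <<'E'
from h import *
c=cam("wrist");hsv=cv2.cvtColor(c["image"],cv2.COLOR_BGR2HSV);m=cv2.inRange(hsv,(8,90,70),(28,255,255));m[:125]=0;m[200:]=0;m[:,:235]=0;m[:,290:]=0
L=[]
for v in range(140,186):
    u=np.argwhere(m[v]).ravel()
    if len(u)>3: L.append([u.mean(),v])
P=plane(c,L,.126);f=np.polyfit(P[:,0],P[:,1],1);print(len(L),np.degrees(np.arctan(f[0])),np.polyval(f,.4735))
cv2.imwrite("pics/w5.png",cv2.resize(c["image"][80:240,180:340],None,fx=3,fy=3,interpolation=2))
E
```

```text
clock: 21.05
tcp_pos: [0.4529, 0.1296, 0.2891]
tool_rot: [-0.0, 1.0, -0.019, -0.0]
ft_force: [-0.0, 0.3, -1.0]
width: 0.0736
gripper_force: 0.0
46 3.7951824140821175 0.12944661223556841
```

View pics/w5.png

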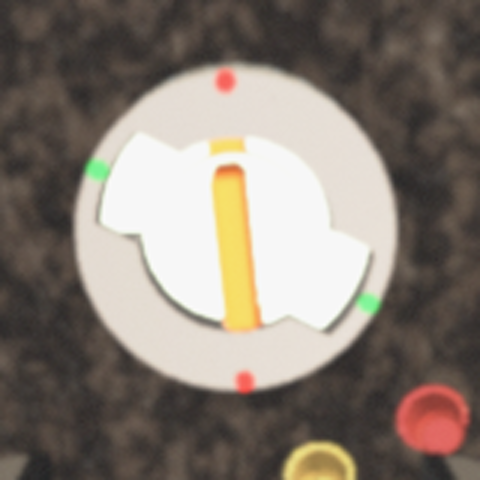

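The crop shows the handle from (228,175) to (240,325), in line with the red dots at (225,80) and (245,381). The second firm twist left the angle unchanged, so this is the stop. The lugs are under the flange and the gripper is clear.

```bash
python3 -c "
from rig import order;print(order.hand_in())"
```

```text
the job is handed in; nothing more can be done
None
```

I closed the grinder with its own lid: it is fully down and twisted clockwise to the stop, with the handle within about 2° of the red dots. I let go, left the blue-handled lid alone and handed the job in at about 21 s; the judging result was not shown.

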